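# Click the extension arm onto the bench stand and stand the bottle on it

## Robot

A 6-joint arm with a two-finger parallel gripper is mounted at the origin on the work surface. World frame = base frame: x ahead of the robot, y to its left, z up, the work surface at z = 0. Lengths are in m, angles in rad, forces in N, time in s.
With the tool pointing down it reaches from about 0.35 to 0.975 m from the base axis. Payload 4.9 kg.
Tool frame: the origin (TCP) lies midway between the tips of the shut fingers; the grasp point (between the pads) lies 19 mm behind it (manip.pinch_z is the distance from the TCP to the grasp point, in m); z points along the fingers, y is the direction in which the jaws open and shut (so a half turn about z gives the same grasp; the last joint's range is limited). The gripper opens to 85 mm and grips with 20 to 120 N. Pads are 22 mm wide; open, the fingers measure 114 mm over their backs; the gripper's body (76 mm by 85 mm) begins 54 mm behind the grasp point. The pads swing forward as they close: fully open they stand 13 mm farther back than shut.
Start: joints at [-1.285, 0.053, 1.613, -0, 1.476, -0.119], TCP at [0.246, -0.574, 0.231] pointing down, gripper open.
Joint ranges: [-3.01, 3.01], [-1.01, 2.22], [0.06, 2.58], [-1.02, 4.17], [0.09, 2.62], [-3.14, 3.14]. Speed limits (rad/s): [2.57, 2.57, 3.14, 3.14, 3.14, 3.14].

## Interface

Orientations are given as a unit quaternion [w, x, y, z].
In Python, from plant import manip gives the robot as it stands.
- The arm moves only by the tool drive_tool, never from a script. Its argument "commands" is text: rows parted by semicolons, each of 5 numbers parted by spaces: the finger opening in mm, from 0 to 85.4, then the shift along the tool's x, y, z in units of 30 mm (1.0 is 30 mm), then the turn about the tool's z in degrees. A call has exactly 8 rows; each row shifts and turns the commanded pose from where the row before left it, along the tool's axes as they then stand; what a row does not reach is not made up. A row lasts 1/8 s, in which the tool goes at most 62.5 mm and 10.7 degrees, less where a joint would pass 70% of its speed; a pose out of reach is approached as far as the arm can. A call is refused whole if a number of a shift passes 1 or a number of a turn 10.7, either way. A call with a gripper value outside its range is refused whole. The fingers move at their own pace and stop on an object; the grip force is fixed at half the most. Time passes only in rows, so rows that do not move let the fingers close, or fill a call up. It gives the time, the measured TCP pose, the force and the opening at its end, in the units of the state.
- manip.state(): the state, without advancing time (a new reading comes with each control period).
- manip.grab_frame(name): name is "scene" or "top" or "wrist"; returns the picture (420x560x3 uint8, red, green, blue); there is no depth.
- manip.camera_params(name): a dict with "fx", "fy", "cx", "cy" (pixels), "xyz" and "orientation" of the camera in the world. Camera axes: x right, y down, z forward; pixel columns grow to the right and rows downward; lengths in m; the calibration is good to about 2 mm. A picture is of the moment at which its call begins: read the wrist's pose just before it. camera_params takes no time and is no camera call; for the wrist camera it gives the pose at the moment of the call.
- manip.job_done(): hands the job in, once; it reports no verdict.
The state is a dict: "time": time; "joint_pos": joint angles; "joint_vel": joint speeds; "joint_efforts": joint torques, N m; "tool_pos": TCP position; "tool_rot": TCP orientation; "contact_force": force on the tool from outside, world axes, zero at the start; "ft_torque": the same for the moment, N m; "gripper_width": opening from 0.0 (shut) to 1.0 (fully open).
Only numpy, scipy, OpenCV 4.12 (cv2) and the standard library are available. Lean on these libraries where they do the work, as an engineer would, in place of code of your own. Each camera call takes 0.05 s, during which the arm holds its last target. There are 200 camera calls.

## Task

Slide the square extension tube onto the stand's bar, pressing the spring button in so that the tube passes over it, until the button pops out through the hole in the tube. Then stand the top-heavy conical bottle upright on the tube's round rest plate, its foot wholly on the plate, and leave it standing still. Do not let the bottle fall over, and leave the beaker, jar and tip box where they are.

Things in the scene. Friction and masses are not known exactly. Their poses are not given: they have to be found in the camera images.
- stand: Fixed bench stand. Origin on the bench under an upright square steel post, 26 x 26 mm, 95 mm tall, on a grey base plate 120 x 130 x 12 mm; z up. From the post's face (y = -13 mm) a level square steel bar, 26 x 26 mm, sticks out 92 mm along -y (end at y = -105 mm, axis at z = 75 mm). The post is narrower than the tube: fingers on the tube's sides can pass it.
- bar_tip (a point): Centre of the free end face of the stand's bar, 75 mm above the bench; axes as the stand's (the bar points along -y).
- button_top (a point): Top of the brass spring button on the bar's +x side, 50 mm from the bar's end. Round, 20 mm across, it stands 9 mm out of the bar: 5 mm straight-sided, then a cone to a 6 mm flat. Unpressed it stops the tube's edge 40 mm from the bar's end. Fingers pinching the tube's sides at the mouth, overlapping the button past its middle, press it level with the tube, whose edge then rides over the cone.
- button (a joint): How far the spring button is pushed in, m: 0 = standing fully out, 0.009 = flush with the bar, 0.010 = end of travel. The spring takes 2 N at 0 and 4 N at full travel.
- ext_center (a point): Centre (half-way up and along) of the loose extension arm: a square aluminium tube 34 x 34 mm, walls 3 mm (28 x 28 inside), 150 mm long along y, 0.2 to 0.3 kg, lying on the bench, z up. Open mouth at y = +75 mm, closed by a black plug at y = -75 mm. A round plate on top near the closed end leaves the tube's top bare from y = -20 to +75 mm.
- ext_mouth (a point): Centre of the tube's open mouth, 75 mm from ext_center along +y; axes as ext_center's. It goes over the bar with 1 mm clearance on every side (the bar's last 8 mm are a round nose, 26 tapering to 20 mm). Fully on, it lies 90 mm past the bar's end, 2 mm short of the post; pushing the tube lightly against the post also brings the hole over the button.
- ext_hole (a point): Centre of the button hole in the tube's +x side, 40 mm from the mouth; 24 mm along the tube and 24 mm high. It is the only hole. Bar and button are slick-coated; pushing the tube on over the button takes about 10 to 20 N.
- ext_rest (a point): Centre of the top of the round rest plate (60 mm across), 50 mm from ext_center along -y and 22 mm above it.
- bottle_center (a point): Centre (half-way up) of the loose white conical bottle with a grey screw cap, 126 mm tall, 0.2 to 0.35 kg, top-heavy: a foot 32 mm across, widening from 22 to 58 mm height to a body 56 mm across (58 to 106 mm height), cap 50 mm across at 112 to 126 mm. It stands upright on the bench; z up.
- bottle_foot (a point): Centre of the underside of the bottle's foot, 63 mm under bottle_center.
- beaker: Bystander: open glass beaker 76 mm across, 95 mm tall. Origin: centre of its underside.
- jar: Bystander: closed amber jar with a white lid, 68 mm across, 95 mm tall. Origin: centre of its underside.
- tipbox: Bystander: black box of pipette tips with grey lid, 85 mm (x) by 122 mm (y), 67 mm tall. Origin: centre of its underside.

How it is judged:
By the outcome, as a careful person would: the job done as asked, in the order asked, and still so for the second after the job is handed in, with the robot touching nothing.
It also fails if it takes over 67 s, if anything falls off the work surface, if the arm or the gripper's body presses on something with over 40 N, if the wrist force passes 120 N, or if a joint passes its speed limit or range.

## Working session

There is one attempt and no reset: what is moved stays moved. The work goes in short steps, Python scripts to look and compute and a tool call to move; the robot and the scene stay as the last step left them, time stands still between calls to the robot, and variables do not carry over. Pictures are saved under pics/ and viewed, about 8 in all and at most 12, crops included, and the job is handed in when it is done.

Besides the shell and the picture viewer there is one more tool, called after "Request:" by a JSON object that holds its "fn" and its "kwargs", one argument or row to a line. drive_tool: Moves the arm, as the interface text tells. Its arguments: {"type":"object","properties":{"commands":{"type":"string"}},"required":["commands"]}

```bash
ls; mkdir -p pics; cat > h.py <<'E'
import numpy as np, cv2
from scipy.spatial.transform import Rotation as R
from plant import manip
def cam(n):
    p=manip.camera_params(n); q=p["orientation"]
    return p, R.from_quat([q[1],q[2],q[3],q[0]]).as_matrix(), np.array(p["xyz"])
def ray(c,u,v):
    p,M,o=c
    d=M@np.array([(u-p["cx"])/p["fx"],(v-p["cy"])/p["fy"],1]); return o,d/np.linalg.norm(d)
def onz(c,u,v,z):
    o,d=ray(c,u,v); return o+d*(z-o[2])/d[2]
def tri(c1,a,c2,b):
    o,d=ray(c1,*a); p,e=ray(c2,*b)
    s=np.linalg.lstsq(np.c_[d,-e],p-o,rcond=None)[0]
    A=o+d*s[0];B=p+e*s[1]; return (A+B)/2,np.linalg.norm(A-B)
def proj(c,X):
    p,M,o=c; q=M.T@(np.array(X)-o); return np.array([p["cx"]+p["fx"]*q[0]/q[2],p["cy"]+p["fy"]*q[1]/q[2]])
def snap(n,f):
    c=cam(n); im=manip.grab_frame(n); cv2.imwrite(f"pics/{f}.png",im[:,:,::-1]); return c,im
E
python3 - <<'E'
from h import *
np.set_printoptions(precision=4,suppress=True)
for n in("scene","top"):
    c,im=snap(n,n+"0"); print(n,c[0])
s=manip.state(); print(s)
print(cam("wrist")[0], manip.pinch_z)
E
```

```text
pics
scene {'fx': 410.69691794577136, 'fy': 410.69691794577136, 'cx': 279.34315780015874, 'cy': 207.32181304795608, 'xyz': array([0.9459, 0.3747, 0.622 ]), 'orientation': array([-0.1423,  0.3646,  0.8526, -0.3463])}
top {'fx': 510.69157219128044, 'fy': 510.69157219128044, 'cx': 286.3612681224869, 'cy': 206.41615280522916, 'xyz': array([0.4452, 0.0123, 1.0878]), 'orientation': array([-0.0373,  0.713 , -0.6985,  0.0494])}
{'time': 0.1, 'joint_pos': array([-1.285 ,  0.0533,  1.6141,  0.    ,  1.476 , -0.119 ]), 'joint_vel': array([ 0.0022, -0.0014, -0.0022, -0.001 , -0.0018, -0.0012]), 'joint_efforts': array([  0.0004, -39.4907, -37.1363,  -0.0001,   0.004 ,  -0.    ]), 'tool_pos': array([ 0.246 , -0.574 ,  0.2302]), 'tool_rot': array([-0.0009,  0.9796,  0.201 , -0.0001]), 'contact_force': array([0.0503, 0.2251, 0.6065]), 'ft_torque': array([ 0.0221, -0.0328,  0.0269]), 'gripper_width': 0.9994136171166491}
{'fx': 305.8005999696244, 'fy': 305.8005999696244, 'cx': 283.30918347043973, 'cy': 208.9360657056987, 'xyz': array([ 0.3086, -0.5476,  0.3728]), 'orientation': array([ 0.1123,  0.8272, -0.5455, -0.0752])} 0.0187
```

View pics/top0.png

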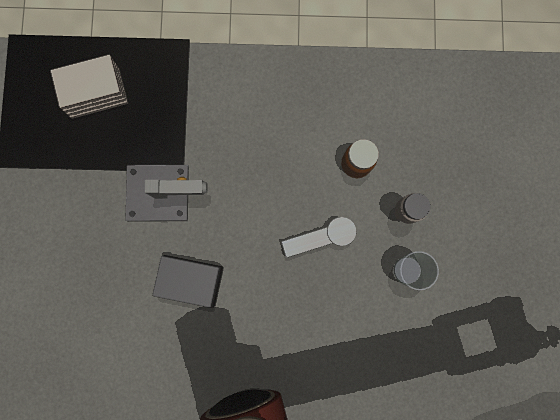

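View pics/scene0.png

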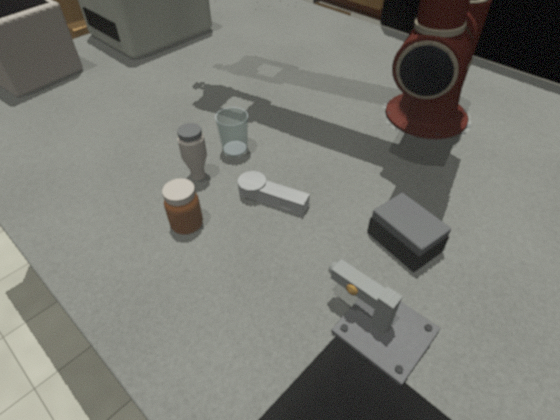

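The top view shows:
- the bar, with its post near (152,187) and its tip near (207,187)
- the button on the upper side at (182,179)
- the tube, with its mouth near (283,247) and its plate at (342,231)
- the bottle cap at (416,207)

I'll zoom in for corners.

```bash
python3 - <<'E'
from h import *
t=cv2.imread("pics/top0.png");s=cv2.imread("pics/scene0.png")
def crop(im,x,y,w,h,k):
    o=cv2.resize(im[y:y+h,x:x+w],None,fx=k,fy=k,interpolation=cv2.INTER_CUBIC)
    o=cv2.convertScaleAbs(o,alpha=1.4)
    for i in range(0,w,10): cv2.line(o,(i*k,0),(i*k,6 if i%50 else 14),(0,255,255),1)
    for j in range(0,h,10): cv2.line(o,(0,j*k),(6 if j%50 else 14,j*k),(0,255,255),1)
    return o
a=np.hstack([crop(t,120,150,100,75,4),crop(t,270,200,100,75,4)])
b=np.hstack([crop(s,320,250,100,75,4),crop(s,220,150,100,75,4)])
cv2.imwrite("pics/crops.png",np.vstack([a,b]))
E
```

```text
(no output)
```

View pics/crops.png

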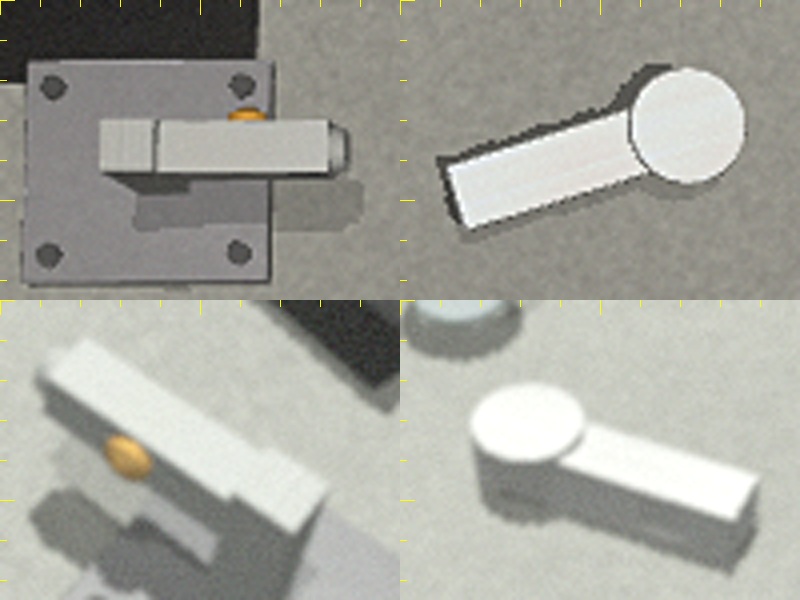

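The crops show clean corners on the bar and tube tops and on the plate disc. I'll triangulate them, and get the bottle from its cap.

```bash
python3 - <<'E'
from h import *
np.set_printoptions(precision=4,suppress=True)
T=cam("top");S=cam("scene")
for n,a,b in [("plate",(341.75,231.5),(251.75,180.5)),("mouth+x",(281.5,241.75),(304.5,205)),("mouth-x",(287,257),(309.5,195.75)),
 ("bar+x",(202,180.3),(332.5,269.5)),("bar-x",(202,193),(341.2,260)),("post-x",(145,193),(401.5,296.5)),("post+x",(145,180),(393.5,308)),("button",(181.5,179),(352,289))]:
    print(n,*tri(T,a,S,b))
m=(onz(T,281.5,241.75,.034)+onz(T,287,257,.034))/2; p=onz(T,341.75,231.5,.039)
print("m,p",m,p,np.linalg.norm((m-p)[:2]),np.degrees(np.arctan2(*(m-p)[1::-1])))
b=[onz(T,202,180.3,.088),onz(T,202,193,.088),onz(T,145,193,.095),onz(T,145,180,.095)];print(np.array(b))
# bottle cap
for n,im,roi in (("top",cv2.imread("pics/top0.png"),(395,185,45,45)),("scene",cv2.imread("pics/scene0.png"),(170,115,45,75))):
    x,y,w,h=roi; g=im[y:y+h,x:x+w]; cv2.imwrite(f"pics/b_{n}.png",cv2.resize(g,None,fx=8,fy=8,interpolation=cv2.INTER_CUBIC))
a=cv2.imread("pics/b_top.png");b=cv2.imread("pics/b_scene.png")
b=cv2.copyMakeBorder(b,0,0,0,0,0); a=cv2.copyMakeBorder(a,0,600-a.shape[0],0,0,0)
cv2.imwrite("pics/b.png",cv2.convertScaleAbs(np.hstack([a,b]),alpha=1.4))
c,im=snap("wrist","w0")
E
```

```text
plate [ 0.5254 -0.1199  0.0349] 0.00047095674126604813
mouth+x [0.5009 0.0057 0.0308] 0.003806531795595499
mouth-x [ 0.4701 -0.0068  0.0265] 0.002749616353799819
bar+x [0.6172 0.1661 0.0839] 0.0026028637259963646
bar-x [0.5921 0.1648 0.0831] 0.0014758949821323932
post-x [0.5888 0.2744 0.0915] 6.134101636595611e-05
post+x [0.6142 0.2761 0.0925] 0.0013294898739210966
button [0.6203 0.2081 0.0764] 0.0022464547161718976
m,p [ 0.4863 -0.0018  0.034 ] [ 0.5252 -0.1195  0.039 ] 0.12397803922395119 108.28456951335322
[[0.6172 0.1644 0.088 ]
 [0.5918 0.1634 0.088 ]
 [0.5883 0.2735 0.095 ]
 [0.6141 0.2748 0.095 ]]
```

View pics/b.png

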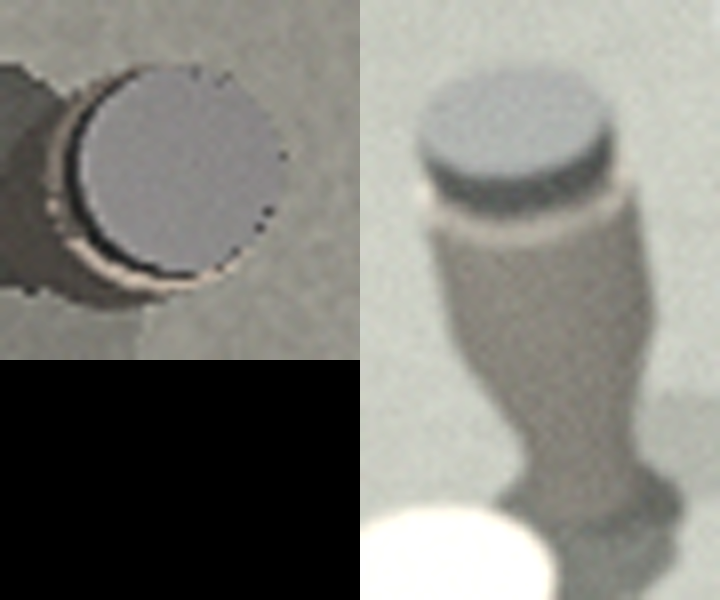

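The cap centre is at about (417.6,206) in the top view and (189.4,130.6) in the scene view. Next I turn the tool in line with the tube.

Request:
{"fn": "drive_tool", "kwargs": {
  "commands": "85 0 0 0 -10.6;85 0 0 0 -10.6;85 0 0 0 -10.6;85 0 0 0 -10.6;85 0 0 0 -10.6;85 0 0 0 -10.6;85 0 0 0 -10.6;85 0 0 0 -10.6"
}}

```text
time: 1.15
tool_pos: [0.246, -0.5742, 0.2307]
tool_rot: [-0.0, 0.585, 0.811, 0.0]
contact_force: [-0.6, 0.3, 0.2]
gripper_width: 0.993
```

```bash
cat >> h.py <<'E'
def tool():
    s=manip.state(); q=s["tool_rot"]; return s,R.from_quat([q[1],q[2],q[3],q[0]]).as_matrix(),np.array(s["tool_pos"])
def go(target,yaw=None):
    s,M,p=tool(); d=M.T@(np.array(target)-p)*1000
    y=np.degrees(np.arctan2(M[1,0],M[0,0]))
    print("t",round(s["time"],2),"tcp",p.round(4),"toolx yaw",round(y,2),"tilt",np.degrees(np.arccos(-M[2,2])).round(2),"w",round(s["gripper_width"],3),"F",s["contact_force"].round(1))
    print("delta tool mm",d.round(1),"units30",(d/30).round(2),"turn",None if yaw is None else round(y-yaw,2))
E
python3 - <<'E'
from h import *
np.set_printoptions(precision=4,suppress=True)
T=cam("top");S=cam("scene")
print("cap",tri(T,(417.6,206),S,(189.4,130.6)),onz(T,417.6,206,.126))
go([.508,-.0675,.15],108.3)
c=cam("wrist");s,M,p=tool();print("cam in tool",M.T@(c[2]-p),(M.T@c[1]))
E
```

```text
cap (array([ 0.5704, -0.2541,  0.1209]), np.float64(0.0015791869121617877)) [ 0.5703 -0.2532  0.126 ]
t 1.15 tcp [ 0.246  -0.5742  0.2307] toolx yaw 108.34 tilt 0.06 w 0.993 F [-0.6  0.3  0.2]
delta tool mm [398.5 408.1  81.1] units30 [13.28 13.6   2.7 ] turn 0.04
cam in tool [ 0.0677  0.0001 -0.1427] [[-0.0002 -0.9633 -0.2683]
 [ 1.     -0.0002  0.0003]
 [-0.0003 -0.2683  0.9633]]
```

Request:
{"fn": "drive_tool", "kwargs": {
  "commands": "85 .83 .85 0 0;85 .83 .85 0 0;85 .83 .85 0 0;85 .83 .85 0 0;85 .83 .85 0 0;85 .83 .85 0 0;85 .83 .85 0 0;85 .83 .85 0 0"
}}

```text
time: 2.15
tool_pos: [0.3789, -0.3208, 0.231]
tool_rot: [-0.0, 0.588, 0.809, 0.0]
contact_force: [0.6, -0.1, -0.3]
gripper_width: 0.995
```

Request:
{"fn": "drive_tool", "kwargs": {
  "commands": "85 .83 .85 0 0;85 .83 .85 0 0;85 .83 .85 .4 0;85 .83 .85 .4 0;85 .83 .85 .5 0;85 .83 .85 .5 0;85 .83 .85 .5 0;85 .83 .85 .4 0"
}}

```text
time: 3.15
tool_pos: [0.5111, -0.0683, 0.1493]
tool_rot: [-0.0, 0.588, 0.809, -0.0]
contact_force: [1.0, -0.2, -0.3]
gripper_width: 0.998
```

```bash
python3 - <<'E'
from h import *
go([.508,-.0675,.15],108.3)
c,im=snap("wrist","w1")
for X in ([.4863,-.0018,.034],[.5252,-.1195,.039]): print(proj(c,X))
E
```

```text
t 3.15 tcp [ 0.5111 -0.0683  0.1493] toolx yaw 108.0 tilt 0.05 w 0.998 F [ 1.  -0.2 -0.3]
delta tool mm [ 1.7 -2.7 -0.7] units30 [ 0.06 -0.09 -0.02] turn -0.3
[279.45060695 119.81482509]
[280.57742767 262.74644171]
```

View pics/w1.png

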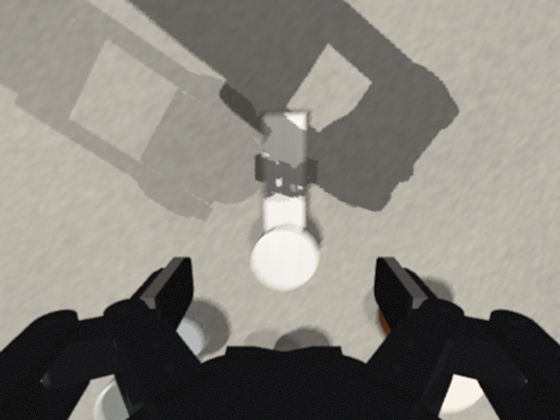

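The wrist view shows the tube centred at about u=286, its mouth edge at row about 113 and the plate centre at (285,258). That is a few mm off the top-camera estimate, so I'll compute it from the wrist.

```bash
python3 - <<'E'
from h import *
np.set_printoptions(precision=4,suppress=True)
c=cam("wrist"); im=cv2.imread("pics/w1.png")
hsv=cv2.cvtColor(im,cv2.COLOR_BGR2GRAY).astype(int)
for r in (125,205,215): print(r,[(u,hsv[r,u]) for u in list(range(256,272,2))+list(range(300,316,2))])
print([(v,hsv[v,286]) for v in range(102,122,2)])
m=onz(c,286.5,112.5,.034);p=onz(c,285,258,.039);print(m,p,np.linalg.norm(m-p))
s,M,q=tool(); print("mouth,plate in tool mm",(M.T@(m-q)*1000),(M.T@(p-q)*1000))
E
```

```text
125 [(256, np.int64(74)), (258, np.int64(73)), (260, np.int64(81)), (262, np.int64(93)), (264, np.int64(100)), (266, np.int64(131)), (268, np.int64(153)), (270, np.int64(155)), (300, np.int64(248)), (302, np.int64(236)), (304, np.int64(213)), (306, np.int64(162)), (308, np.int64(116)), (310, np.int64(136)), (312, np.int64(167)), (314, np.int64(176))]
205 [(256, np.int64(177)), (258, np.int64(175)), (260, np.int64(161)), (262, np.int64(171)), (264, np.int64(204)), (266, np.int64(228)), (268, np.int64(241)), (270, np.int64(242)), (300, np.int64(244)), (302, np.int64(229)), (304, np.int64(194)), (306, np.int64(139)), (308, np.int64(129)), (310, np.int64(168)), (312, np.int64(177)), (314, np.int64(177))]
215 [(256, np.int64(178)), (258, np.int64(172)), (260, np.int64(163)), (262, np.int64(164)), (264, np.int64(200)), (266, np.int64(225)), (268, np.int64(239)), (270, np.int64(242)), (300, np.int64(242)), (302, np.int64(227)), (304, np.int64(195)), (306, np.int64(135)), (308, np.int64(128)), (310, np.int64(142)), (312, np.int64(160)), (314, np.int64(168))]
[(102, np.int64(99)), (104, np.int64(115)), (106, np.int64(130)), (108, np.int64(116)), (110, np.int64(97)), (112, np.int64(148)), (114, np.int64(201)), (116, np.int64(172)), (118, np.int64(177)), (120, np.int64(155))]
[0.4899 0.0089 0.034 ] [ 0.5275 -0.1094  0.039 ] 0.12417266062562426
mouth,plate in tool mm [ 76.4436   2.7093 113.8999] [-47.6012   1.6274 108.3706]
```

The arm may still have been moving at that shot, so I'll repeat it at rest.

```bash
cat >> h.py <<'E'
def prof(im,pts):
    g=cv2.cvtColor(im,cv2.COLOR_RGB2GRAY).astype(int); return [int(g[v,u]) for u,v in pts]
E
python3 - <<'E'
from h import *
np.set_printoptions(precision=4,suppress=True)
go([.508,-.0675,.15],108.3)
c,im=snap("wrist","w2")
print("pred",proj(c,[.4863,-.0018,.034]),proj(c,[.5252,-.1195,.039]))
g=cv2.cvtColor(im,cv2.COLOR_RGB2GRAY)
m=((g>205)*255).astype(np.uint8); m[:, :200]=0;m[:,360:]=0
cs,_=cv2.findContours(m,cv2.RETR_EXTERNAL,cv2.CHAIN_APPROX_NONE)
for k in cs:
    if cv2.contourArea(k)>60: print(cv2.boundingRect(k),cv2.contourArea(k))
print("col286",[(v,int(g[v,286])) for v in range(96,130,2)])
print("row210",[(u,int(g[210,u])) for u in list(range(254,276,2))+list(range(296,318,2))])
E
```

```text
t 3.2 tcp [ 0.5114 -0.065   0.1476] toolx yaw 108.13 tilt 0.25 w 0.996 F [-0.6  1.9 -1.4]
delta tool mm [-1.3 -4.  -2.4] units30 [-0.04 -0.13 -0.08] turn -0.17
pred [278.1124 124.1848] [279.0541 267.1291]
(247, 235, 67, 62) 3050.5
(260, 196, 40, 42) 1315.5
col286 [(96, 104), (98, 105), (100, 101), (102, 99), (104, 102), (106, 102), (108, 144), (110, 171), (112, 107), (114, 96), (116, 99), (118, 86), (120, 71), (122, 139), (124, 158), (126, 156), (128, 156)]
row210 [(254, 181), (256, 168), (258, 148), (260, 217), (262, 245), (264, 242), (266, 242), (268, 243), (270, 242), (272, 244), (274, 245), (296, 244), (298, 244), (300, 134), (302, 100), (304, 110), (306, 165), (308, 179), (310, 181), (312, 183), (314, 183), (316, 177)]
```

At rest the wrist view and the estimate agree to about 1.5 px. Now I descend and grasp.

Request:
{"fn": "drive_tool", "kwargs": {
  "commands": "85 0 -.1 .7 0;85 0 0 .8 0;85 0 0 .8 0;85 0 0 .8 0;85 0 0 .8 0;85 0 0 .6 0;85 0 0 .35 0;85 0 0 0 0"
}}

```text
time: 4.25
tool_pos: [0.5078, -0.0705, 0.0043]
tool_rot: [-0.001, 0.588, 0.809, -0.0]
contact_force: [0.0, -0.2, -0.1]
gripper_width: 0.996
```

Request:
{"fn": "drive_tool", "kwargs": {
  "commands": "30 0 0 0 0;30 0 0 0 0;30 0 0 0 0;30 0 0 0 0;30 0 0 0 0;30 0 0 0 0;30 0 0 0 0;30 0 0 0 0"
}}

```text
time: 5.25
tool_pos: [0.5092, -0.0706, 0.0058]
tool_rot: [0.001, 0.588, 0.809, 0.0]
contact_force: [0.2, 1.1, 5.1]
gripper_width: 0.386
```

```bash
python3 - <<'E'
from h import *
# stand yaw 1.7; final axis
go([.51,-.07,.06],91.7)
E
```

```text
t 5.25 tcp [ 0.5092 -0.0706  0.0058] toolx yaw 108.0 tilt 0.1 w 0.386 F [0.2 1.1 5.1]
delta tool mm [  0.3   1.1 -54.2] units30 [ 0.01  0.04 -1.81] turn 16.3
```

Request:
{"fn": "drive_tool", "kwargs": {
  "commands": "30 0 0 -.4 0;30 0 0 -.5 0;30 0 0 -.5 5.5;30 0 0 -.6 5.4;30 .5 0 -.2 5.4;30 .6 .6 0 0;30 .7 .8 0 0;30 .6 .5 0 0"
}}

```text
time: 6.25
tool_pos: [0.5624, 0.0039, 0.0715]
tool_rot: [0.0, 0.697, 0.718, 0.0]
contact_force: [-0.2, -0.2, -2.1]
gripper_width: 0.387
```

Request:
{"fn": "drive_tool", "kwargs": {
  "commands": "30 .5 .3 0 0;30 .5 .3 0 0;30 .4 .3 0 0;30 .3 .2 0 0;30 .1 .1 0 0;30 0 0 0 0;30 0 0 0 0;30 0 0 0 0"
}}

```text
time: 7.25
tool_pos: [0.5959, 0.0578, 0.0708]
tool_rot: [-0.0, 0.697, 0.717, -0.0]
contact_force: [0.1, 0.5, -2.2]
gripper_width: 0.39
```

```bash
python3 - <<'E'
from h import *
go([.6075,.062,.0638],91.7)
c,im=snap("wrist","w3"); S,im2=snap("scene","s3")
k=cv2.resize(im2[200:350,270:470],None,fx=2,fy=2,interpolation=cv2.INTER_CUBIC)
a=cv2.resize(im[0:300,180:390],(420,600),interpolation=cv2.INTER_CUBIC)
k=cv2.resize(im2[200:350,290:385],(380,600),interpolation=cv2.INTER_CUBIC)
cv2.imwrite("pics/v3.png",np.hstack([a,k])[:,:,::-1])
E
```

```text
t 7.25 tcp [0.5959 0.0578 0.0708] toolx yaw 91.67 tilt 0.01 w 0.39 F [ 0.1  0.5 -2.2]
delta tool mm [ 3.9 11.7  7. ] units30 [0.13 0.39 0.23] turn -0.03
```

View pics/v3.png

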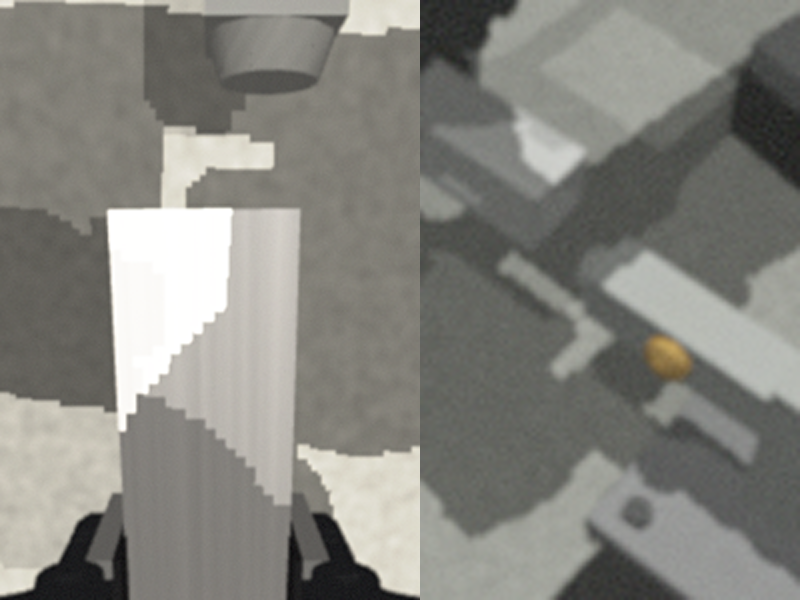

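The tube is level. The mouth edge is at row 104, u 234–330. The bar's nose sits about 13 mm to tool +y, and about 7 mm lower. I'll correct both and look again.

Request:
{"fn": "drive_tool", "kwargs": {
  "commands": "30 0 .2 .1 0;30 0 .2 .1 0;30 0 .03 .03 0;30 0 0 0 0;30 0 0 0 0;30 0 0 0 0;30 0 0 0 0;30 0 0 0 0"
}}

```text
time: 8.35
tool_pos: [0.609, 0.0585, 0.064]
tool_rot: [0.0, 0.697, 0.717, 0.0]
contact_force: [-1.5, 1.1, -2.6]
gripper_width: 0.387
```

```bash
python3 - <<'E'
from h import *
go([.6075,.062,.0638],91.7)
c,im=snap("wrist","w4")
cv2.imwrite("pics/v4.png",cv2.resize(im[0:200,203:363],(480,600),interpolation=cv2.INTER_CUBIC)[:,:,::-1])
E
```

```text
t 8.35 tcp [0.609  0.0585 0.064 ] toolx yaw 91.69 tilt 0.01 w 0.387 F [-1.5  1.1 -2.6]
delta tool mm [ 3.5 -1.4  0.2] units30 [ 0.12 -0.05  0.01] turn -0.01
```

View pics/v4.png

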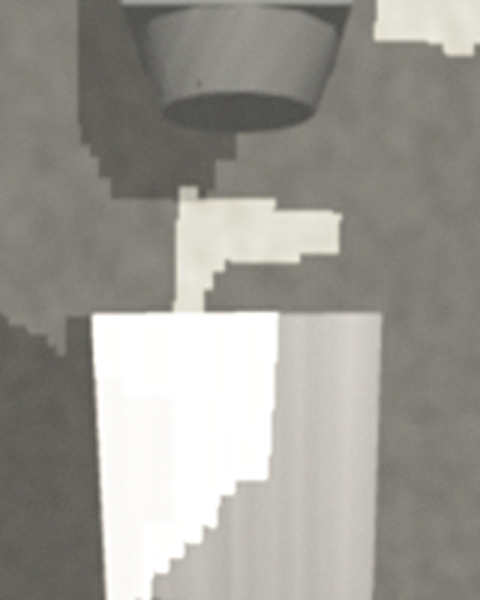

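The mouth (u≈282) and the nose (u≈282.5) are aligned laterally, and the heights check at 88 mm. The tube's yaw is about 0.5° off, so I trim that and insert.

Request:
{"fn": "drive_tool", "kwargs": {
  "commands": "30 .1 0 0 .4;30 .3 0 0 0;30 .3 0 0 0;30 .2 0 0 0;30 .2 0 0 0;30 .2 0 0 0;30 .2 0 0 0;30 0 0 0 0"
}}

```text
time: 9.4
tool_pos: [0.6079, 0.1039, 0.0639]
tool_rot: [-0.0, 0.699, 0.715, -0.0]
contact_force: [-0.4, -0.0, -1.4]
gripper_width: 0.384
```

Request:
{"fn": "drive_tool", "kwargs": {
  "commands": "30 .1 0 0 0;30 .1 0 0 0;30 .1 0 0 0;30 .1 0 0 0;30 .1 0 0 0;30 .05 0 0 0;30 0 0 0 0;30 0 0 0 0"
}}

```text
time: 10.4
tool_pos: [0.6076, 0.1199, 0.0639]
tool_rot: [0.0, 0.699, 0.715, -0.0]
contact_force: [-0.4, 0.4, -2.9]
gripper_width: 0.39
```

```bash
python3 - <<'E'
from h import *
go([.609,.1210,.0638],91.7)
c,im=snap("wrist","w5")
cv2.imwrite("pics/v5.png",cv2.resize(im[0:200,183:383],(600,600),interpolation=cv2.INTER_CUBIC)[:,:,::-1])
E
```

```text
t 10.4 tcp [0.6076 0.1199 0.0639] toolx yaw 91.29 tilt 0.0 w 0.39 F [-0.4  0.4 -2.9]
delta tool mm [1.  1.4 0.1] units30 [0.03 0.05 0.  ] turn -0.41
```

View pics/v5.png

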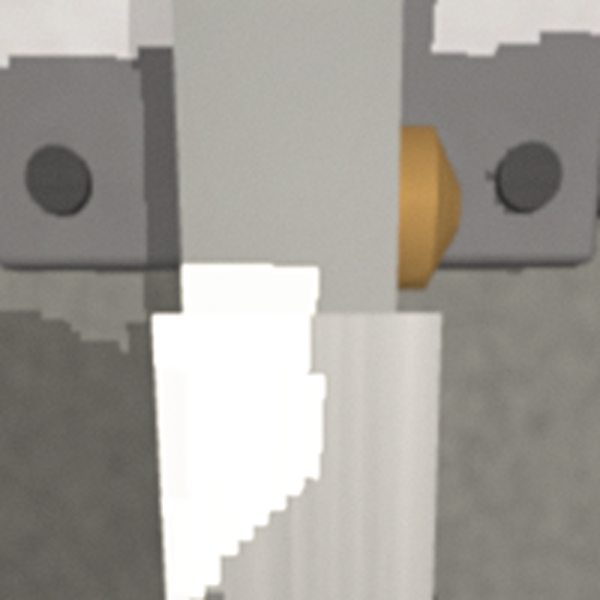

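The tube is about 37 mm on, with its edge some 2–3 mm short of the button (button rows 42–96, tube edge row 104). I nudge it to contact.

Request:
{"fn": "drive_tool", "kwargs": {
  "commands": "30 .04 0 0 0;30 .04 0 0 0;30 0 0 0 0;30 0 0 0 0;30 .02 0 0 0;30 0 0 0 0;30 0 0 0 0;30 0 0 0 0"
}}

```text
time: 11.45
tool_pos: [0.6075, 0.123, 0.0639]
tool_rot: [0.0, 0.699, 0.715, 0.0]
contact_force: [-0.3, 0.8, -2.0]
gripper_width: 0.387
```

Request:
{"fn": "drive_tool", "kwargs": {
  "commands": "30 .04 0 0 0;30 0 0 0 0;30 0 0 0 0;30 .03 0 0 0;30 0 0 0 0;30 0 0 0 0;30 0 0 0 0;30 0 0 0 0"
}}

```text
time: 12.45
tool_pos: [0.6075, 0.1244, 0.0639]
tool_rot: [0.0, 0.699, 0.715, -0.0]
contact_force: [0.2, -5.1, -2.7]
gripper_width: 0.385
```

Contact at −5 N. I release and look at where the tube rests before regripping at the mouth.

Request:
{"fn": "drive_tool", "kwargs": {
  "commands": "60 0 0 0 0;70 0 0 0 0;70 0 0 0 0;70 0 0 0 0;70 .3 0 .1 0;70 .5 0 .1 0;70 .6 0 .07 0;70 .5 0 0 0"
}}

```text
time: 13.45
tool_pos: [0.6058, 0.1837, 0.0554]
tool_rot: [-0.0, 0.699, 0.715, -0.0]
contact_force: [0.2, -0.6, 0.3]
gripper_width: 0.824
```

Request:
{"fn": "drive_tool", "kwargs": {
  "commands": "70 .4 0 0 0;70 .2 0 0 0;70 0 0 0 0;70 0 0 0 0;70 0 0 0 0;70 0 0 0 0;70 0 0 0 0;70 0 0 0 0"
}}

```text
time: 14.45
tool_pos: [0.6058, 0.2, 0.0558]
tool_rot: [-0.0, 0.699, 0.715, -0.0]
contact_force: [0.1, -0.3, -0.6]
gripper_width: 0.821
```

```bash
python3 - <<'E'
from h import *
go([.6055,.1999,.056],91.7)
c,im=snap("wrist","w6"); S,im2=snap("scene","s6")
a=im[120:420,183:383]; a=cv2.resize(a,(400,600))
b=cv2.resize(im2[180:330,270:370],(400,600),interpolation=cv2.INTER_CUBIC)
cv2.imwrite("pics/v6.png",np.hstack([a,b])[:,:,::-1])
E
```

```text
t 14.45 tcp [0.6058 0.2    0.0558] toolx yaw 91.29 tilt 0.0 w 0.821 F [ 0.1 -0.3 -0.6]
delta tool mm [-0.1 -0.3 -0.2] units30 [-0.   -0.01 -0.01] turn -0.41
```

View pics/v6.png

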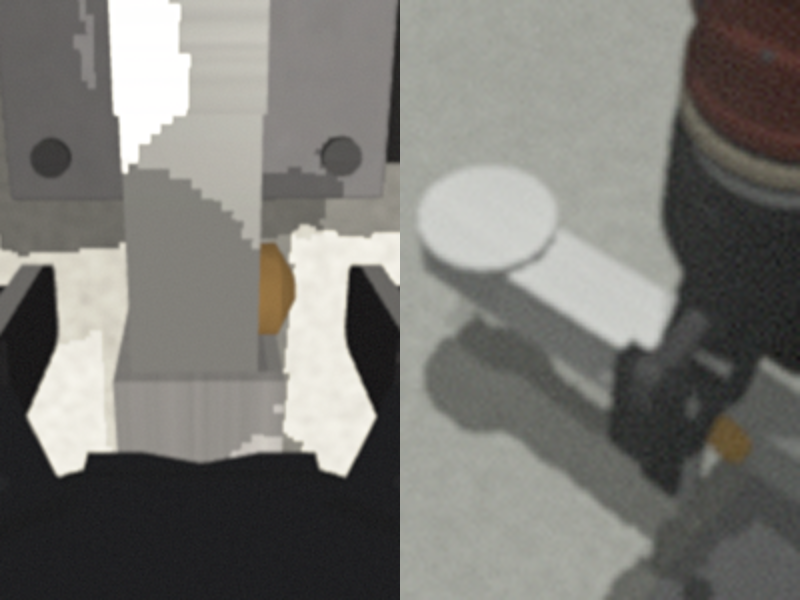

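The wrist view has the tube edge at row 307.5 and the button at rows 241.5–287.5. I'll put both in tool coordinates.

```bash
python3 - <<'E'
from h import *
np.set_printoptions(precision=1,suppress=True)
c=cam("wrist");s,M,p=tool()
f=lambda u,v,z:(M.T@(onz(c,u,v,z)-p)*1000)
print("edge top",f(280,307.5,.092),f(280,307.5,.093))
print("button far/near",f(316,241.5,.075),f(316,287.5,.075),"apex",f(330,264.5,.075))
E
```

```text
edge top [ -2.5  -1.2 -36.2] [ -1.8  -1.2 -37.2]
button far/near [ 18.8  14.3 -19.2] [ -3.4  14.9 -19.2] apex [  7.9  20.7 -19.2]
```

The edge is at tool x −2 and the button centre at +8, so the pads (±11) overlap the button past its middle and hold 9 mm of tube. I close and check.

Request:
{"fn": "drive_tool", "kwargs": {
  "commands": "30 0 0 0 0;30 0 0 0 0;30 0 0 0 0;30 0 0 0 0;30 0 0 0 0;30 0 0 0 0;30 0 0 0 0;30 0 0 0 0"
}}

```text
time: 15.55
tool_pos: [0.6053, 0.2001, 0.0562]
tool_rot: [-0.0, 0.699, 0.715, -0.001]
contact_force: [-5.0, -0.6, 5.3]
gripper_width: 0.39
```

Request:
{"fn": "drive_tool", "kwargs": {
  "commands": "30 .1 0 0 0;30 .1 0 0 0;30 .1 0 0 0;30 .1 0 0 0;30 .1 0 0 0;30 .1 0 0 0;30 0 0 0 0;30 0 0 0 0"
}}

```text
time: 16.55
tool_pos: [0.6049, 0.2137, 0.0563]
tool_rot: [0.002, 0.699, 0.715, -0.004]
contact_force: [-7.0, -13.5, 9.1]
gripper_width: 0.387
```

Request:
{"fn": "drive_tool", "kwargs": {
  "commands": "30 .1 0 0 0;30 .1 0 0 0;30 .1 0 0 0;30 .1 0 0 0;30 .1 0 0 0;30 .1 0 0 0;30 0 0 0 0;30 0 0 0 0"
}}

```text
time: 17.55
tool_pos: [0.6043, 0.2328, 0.0562]
tool_rot: [0.002, 0.699, 0.715, -0.004]
contact_force: [-5.7, -10.6, 8.5]
gripper_width: 0.387
```

```bash
python3 - <<'E'
from h import *
np.set_printoptions(precision=1,suppress=True)
go([.604,.25,.056],91.7)
c,im=snap("wrist","w7");s,M,p=tool()
g=cv2.cvtColor(im,cv2.COLOR_RGB2GRAY)
f=lambda u,v,z:(M.T@(onz(c,u,v,z)-p)*1000)
cv2.imwrite("pics/v7.png",cv2.resize(im[120:420,183:383],(400,600))[:,:,::-1])
hs=cv2.cvtColor(im,cv2.COLOR_RGB2HSV); m=cv2.inRange(hs,(8,120,60),(28,255,255)); ys,xs=np.where(m)
print("brass",len(xs),(xs.min(),xs.max(),ys.min(),ys.max()) if len(xs) else "")
print([(v,int(g[v,280])) for v in range(280,350,3)])
E
```

```text
t 17.55 tcp [0.6 0.2 0.1] toolx yaw 91.32 tilt 0.44 w 0.387 F [ -5.7 -10.6   8.5]
delta tool mm [17.2  0.1  0.1] units30 [0.6 0.  0. ] turn -0.38
brass 0 
[(280, 130), (283, 128), (286, 127), (289, 130), (292, 128), (295, 128), (298, 128), (301, 129), (304, 126), (307, 119), (310, 135), (313, 144), (316, 146), (319, 143), (322, 145), (325, 144), (328, 142), (331, 142), (334, 144), (337, 144), (340, 142), (343, 141), (346, 142), (349, 141)]
```

View pics/v7.png

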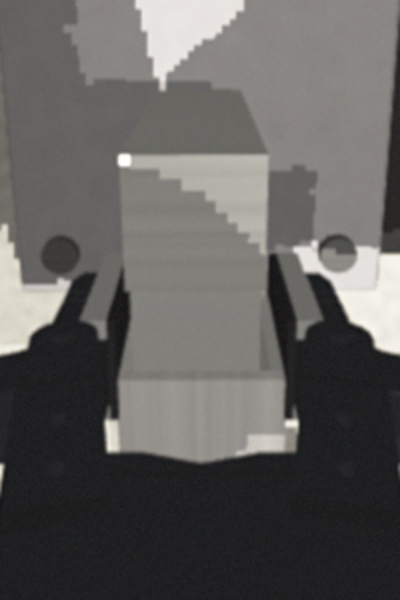

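The tube edge is still at row 308, so there's no slip. The tube has travelled 33 mm over the button, and about 17 mm remain.

Request:
{"fn": "drive_tool", "kwargs": {
  "commands": "30 .1 0 0 0;30 .1 0 0 0;30 .1 0 0 0;30 .1 0 0 0;30 .1 0 0 0;30 .05 0 0 0;30 0 0 0 0;30 0 0 0 0"
}}

```text
time: 18.6
tool_pos: [0.6038, 0.2505, 0.0561]
tool_rot: [0.001, 0.699, 0.715, -0.003]
contact_force: [-6.4, -5.6, 8.0]
gripper_width: 0.386
```

Request:
{"fn": "drive_tool", "kwargs": {
  "commands": "30 .04 0 0 0;30 0 0 0 0;30 0 0 0 0;30 .03 0 0 0;30 0 0 0 0;30 0 0 0 0;30 0 0 0 0;30 0 0 0 0"
}}

```text
time: 19.6
tool_pos: [0.6038, 0.2522, 0.0561]
tool_rot: [0.001, 0.699, 0.715, -0.003]
contact_force: [-7.1, -6.9, 8.2]
gripper_width: 0.387
```

```bash
python3 - <<'E'
from h import *
go([.604,.25,.056],91.7)
S,im=snap("scene","s8")
hs=cv2.cvtColor(im,cv2.COLOR_RGB2HSV); m=cv2.inRange(hs,(8,120,60),(28,255,255)); m[:230]=0;m[:,:320]=0; ys,xs=np.where(m[:340,:420])
print("brass",len(xs),xs.mean() if len(xs) else 0,ys.mean() if len(xs) else 0)
hs0=cv2.imread("pics/scene0.png");hs0=cv2.cvtColor(hs0,cv2.COLOR_BGR2HSV);m0=cv2.inRange(hs0,(8,120,60),(28,255,255));ys,xs=np.where(m0[230:340,320:420]);print("before",len(xs),xs.mean()+320,ys.mean()+230)
E
```

```text
t 19.6 tcp [0.6038 0.2522 0.0561] toolx yaw 91.32 tilt 0.37 w 0.387 F [-7.1 -6.9  8.2]
delta tool mm [-2.2  0.2  0.1] units30 [-0.07  0.01  0.  ] turn -0.38
brass 39 362.5897435897436 278.8974358974359
before 50 351.48 288.28
```

I release, lift away and verify the button.

Request:
{"fn": "drive_tool", "kwargs": {
  "commands": "60 0 0 0 0;70 0 0 0 0;70 0 0 0 0;70 0 0 -.3 0;70 0 0 -.8 0;80 0 0 -1 0;85 0 0 -1 0;85 -.5 0 -1 0"
}}

```text
time: 20.65
tool_pos: [0.605, 0.2404, 0.1807]
tool_rot: [0.0, 0.699, 0.716, 0.001]
contact_force: [0.6, -0.7, 0.4]
gripper_width: 0.994
```

Request:
{"fn": "drive_tool", "kwargs": {
  "commands": "85 -1 0 -.5 0;85 -1 0 0 0;85 -1 0 0 0;85 -1 0 0 0;85 -1 0 0 0;85 -1 0 0 0;85 -.6 0 0 0;85 -.2 0 0 0"
}}

```text
time: 21.65
tool_pos: [0.6097, 0.0351, 0.1942]
tool_rot: [0.0, 0.699, 0.715, 0.0]
contact_force: [-0.1, -0.0, 0.0]
gripper_width: 0.995
```

```bash
python3 - <<'E'
from h import *
np.set_printoptions(precision=4,suppress=True)
go([.57,-.25,.2],91.7)
S,im=snap("scene","s9");T,it=snap("top","t9");c,iw=snap("wrist","w9")
hs=cv2.cvtColor(im,cv2.COLOR_RGB2HSV); m=cv2.inRange(hs,(8,120,60),(28,255,255)); ys,xs=np.where(m[230:340,320:420])
print("brass",len(xs),xs.mean()+320 if len(xs) else 0,ys.mean()+230 if len(xs) else 0)
print("jar",onz(T,363,154,.095),"beaker",onz(T,417,271,.095))
a=cv2.resize(im[220:320,300:430],(520,400),interpolation=cv2.INTER_CUBIC)
b=cv2.resize(it[150:220,120:270],(640,299),interpolation=cv2.INTER_CUBIC)[:200]
b=cv2.resize(it[160:210,130:260],(520,200),interpolation=cv2.INTER_CUBIC)
d=cv2.resize(iw,(280,210)); d=cv2.copyMakeBorder(d,0,390,0,0,cv2.BORDER_CONSTANT)
cv2.imwrite("pics/v9.png",np.hstack([np.vstack([a,b]),d])[:,:,::-1])
E
```

```text
t 21.65 tcp [0.6097 0.0351 0.1942] toolx yaw 91.24 tilt 0.04 w 0.995 F [-0.1 -0.   0. ]
delta tool mm [-284.1  -45.8   -5.9] units30 [-9.47 -1.53 -0.2 ] turn -0.46
brass 34 350.9117647058824 289.6470588235294
jar [ 0.6763 -0.1539  0.095 ] beaker [ 0.4473 -0.2591  0.095 ]
```

View pics/v9.png

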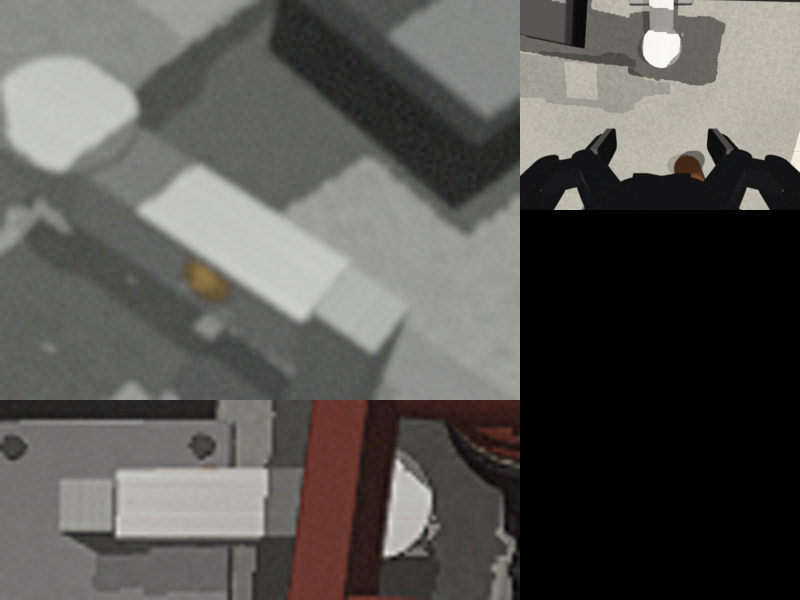

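The button is out: brass at (351,290), where it was before, and also visible in the top view. On to above the bottle.

Request:
{"fn": "drive_tool", "kwargs": {
  "commands": "85 -.7 -.1 0 0;85 -1 -.2 -.1 0;85 -1 -.2 -.1 0;85 -1 -.2 0 0;85 -1 -.2 0 0;85 -1 -.2 0 0;85 -1 -.2 0 0;85 -1 -.2 0 0"
}}

```text
time: 22.8
tool_pos: [0.5692, -0.1976, 0.1998]
tool_rot: [0.0, 0.699, 0.715, -0.0]
contact_force: [-0.5, 0.2, -0.1]
gripper_width: 0.997
```

Request:
{"fn": "drive_tool", "kwargs": {
  "commands": "85 -1 0 0 0;85 -.7 0 0 0;85 -.1 0 0 0;85 0 0 0 0;85 0 0 0 0;85 0 0 0 0;85 0 0 0 0;85 0 0 0 0"
}}

```text
time: 23.8
tool_pos: [0.571, -0.25, 0.1999]
tool_rot: [0.0, 0.699, 0.715, 0.0]
contact_force: [-0.3, -0.6, -0.1]
gripper_width: 0.997
```

```bash
python3 - <<'E'
from h import *
np.set_printoptions(precision=4,suppress=True)
go([.5703,-.2535,.2],91.7)
c,im=snap("wrist","w10")
print("pred cap",proj(c,[.5703,-.2535,.126]))
g=cv2.medianBlur(cv2.cvtColor(im,cv2.COLOR_RGB2GRAY),5)
u,v=proj(c,[.5703,-.2535,.126]).astype(int)
print("row",v,[(x,int(g[v,x])) for x in range(u-60,u+61,4)])
print("col",u,[(y,int(g[y,u])) for y in range(v-60,min(v+60,419),4)])
cv2.imwrite("pics/v10.png",np.hstack([cv2.resize(im,None,fx=1,fy=1)])[:,:,::-1])
# plate centre, top+wrist w9 / top t9
T=cam("top")
S,si=snap("scene","s10");T,ti=snap("top","t10")
for n,cc,i,X in(("top",T,ti,[.606,.123,.096]),("scene",S,si,[.606,.123,.096])):
    q=proj(cc,X); G=cv2.cvtColor(i,cv2.COLOR_RGB2GRAY); x,y=q.astype(int)
    m=np.zeros_like(G); m[y-20:y+21,x-24:x+25]=(G[y-20:y+21,x-24:x+25]>170)
    print(n,q,cv2.connectedComponentsWithStats(m)[2][1:],G[y-20:y+21:4,x],G[y,x-24:x+25:4])
E
```

```text
t 23.8 tcp [ 0.571  -0.25    0.1999] toolx yaw 91.31 tilt 0.01 w 0.997 F [-0.3 -0.6 -0.1]
delta tool mm [-3.5 -0.8 -0.1] units30 [-0.12 -0.03 -0.  ] turn -0.39
pred cap [282.0806 223.1612]
row 223 [(222, 177), (226, 184), (230, 179), (234, 181), (238, 177), (242, 173), (246, 179), (250, 148), (254, 146), (258, 145), (262, 145), (266, 145), (270, 145), (274, 155), (278, 145), (282, 143), (286, 142), (290, 141), (294, 141), (298, 140), (302, 140), (306, 139), (310, 138), (314, 137), (318, 171), (322, 182), (326, 182), (330, 176), (334, 175), (338, 176), (342, 174)]
col 282 [(163, 91), (167, 75), (171, 82), (175, 87), (179, 103), (183, 108), (187, 58), (191, 66), (195, 98), (199, 64), (203, 66), (207, 143), (211, 144), (215, 143), (219, 143), (223, 143), (227, 142), (231, 142), (235, 165), (239, 165), (243, 164), (247, 163), (251, 165), (255, 182), (259, 186), (263, 185), (267, 182), (271, 183), (275, 183), (279, 178)]
top [222.325  185.7033] [[198 171  40  29 856]] [120 122 189 183 188 187 186 184 182 105 107] [178 182 176 183 184 186 187 185 187 189  93 130 122]
scene [315.9258 245.9232] [[298 234  42  32 909]] [145 147 156 187 187 184 189 190 187 186  90] [150 147 186 189 190 187 184 185 187 186 186 146 143]
```

The cap spans u 249–317 (centre 283, so it sits centred between the jaws) and is about 1–2 mm along x. Both fixed cameras confirm the plate at about (0.606,0.123,0.096). I descend and grasp.

Request:
{"fn": "drive_tool", "kwargs": {
  "commands": "85 -.05 0 .5 0;85 0 0 .7 0;85 0 0 .8 0;85 0 0 .8 0;85 0 0 .8 0;85 0 0 .6 0;85 0 0 .33 0;85 0 0 0 0"
}}

```text
time: 24.95
tool_pos: [0.5705, -0.2515, 0.0629]
tool_rot: [-0.001, 0.699, 0.715, -0.0]
contact_force: [-0.9, 0.8, 0.2]
gripper_width: 0.996
```

Request:
{"fn": "drive_tool", "kwargs": {
  "commands": "70 0 0 0 0;64 0 0 0 0;61 0 0 0 0;59 0 0 0 0;57 0 0 0 0;50 0 0 0 0;50 0 0 0 0;50 0 0 0 0"
}}

```text
time: 25.95
tool_pos: [0.5712, -0.2519, 0.0643]
tool_rot: [0.0, 0.699, 0.715, 0.0]
contact_force: [-0.9, -0.3, 2.7]
gripper_width: 0.638
```

```bash
python3 - <<'E'
from h import *
T=cam("top");S=cam("scene");print("plate",tri(T,(222.5,185.5),S,(315.5,246)))
go([.606,.125,.17],91.7)
E
```

```text
plate (array([0.60647881, 0.12261593, 0.09589074]), np.float64(0.000167751764575013))
t 25.95 tcp [ 0.5712 -0.2519  0.0643] toolx yaw 91.29 tilt 0.04 w 0.638 F [-0.9 -0.3  2.7]
delta tool mm [ 376.    43.3 -105.8] units30 [12.53  1.44 -3.53] turn -0.41
```

Request:
{"fn": "drive_tool", "kwargs": {
  "commands": "50 0 0 -.2 0;50 0 0 -.5 0;50 0 0 -.7 0;50 0 0 -.8 0;50 0 0 -.8 0;50 .2 0 -.6 0;50 .4 .1 -.3 0;50 .7 .1 0 0"
}}

```text
time: 26.95
tool_pos: [0.5765, -0.2117, 0.1817]
tool_rot: [0.001, 0.699, 0.715, 0.0]
contact_force: [0.5, -0.4, -3.5]
gripper_width: 0.642
```

Request:
{"fn": "drive_tool", "kwargs": {
  "commands": "50 .9 .1 0 0;50 1 .1 0 0;50 1 .1 0 0;50 1 .1 0 0;50 1 .1 0 0;50 1 .1 0 0;50 1 .1 0 0;50 1 .1 0 0"
}}

```text
time: 27.95
tool_pos: [0.5934, 0.0274, 0.1792]
tool_rot: [-0.001, 0.699, 0.715, -0.001]
contact_force: [-0.0, -0.1, -3.0]
gripper_width: 0.642
```

Request:
{"fn": "drive_tool", "kwargs": {
  "commands": "50 .9 .1 0 0;50 .8 .1 0 0;50 .6 .1 0 0;50 .4 .1 0 0;50 .2 .05 0 0;50 .1 0 0 0;50 0 0 0 0;50 0 0 0 0"
}}

```text
time: 28.95
tool_pos: [0.6062, 0.1146, 0.1809]
tool_rot: [0.0, 0.699, 0.715, -0.0]
contact_force: [-0.7, -0.5, -3.3]
gripper_width: 0.64
```

```bash
python3 - <<'E'
from h import *
go([.6065,.1226,.165],91.7)
S,im=snap("scene","s11");T,it=snap("top","t11")
a=cv2.resize(im[140:300,240:400],(600,600),interpolation=cv2.INTER_CUBIC)
cv2.imwrite("pics/v11.png",a[:,:,::-1])
E
```

```text
t 28.95 tcp [0.6062 0.1146 0.1809] toolx yaw 91.25 tilt 0.01 w 0.64 F [-0.7 -0.5 -3.3]
delta tool mm [ 8.   0.5 15.9] units30 [0.27 0.02 0.53] turn -0.45
```

Request:
{"fn": "drive_tool", "kwargs": {
  "commands": "50 .15 .02 0 0;50 .12 0 .1 0;50 0 0 .15 0;50 0 0 .15 0;50 0 0 .1 0;50 0 0 .05 0;50 0 0 0 0;50 0 0 0 0"
}}

```text
time: 30.05
tool_pos: [0.6067, 0.1233, 0.1646]
tool_rot: [0.0, 0.699, 0.715, 0.0]
contact_force: [0.6, 0.3, -1.9]
gripper_width: 0.643
```

Request:
{"fn": "drive_tool", "kwargs": {
  "commands": "50 0 0 .03 0;50 0 0 .03 0;50 0 0 .02 0;50 0 0 0 0;50 0 0 0 0;50 0 0 0 0;50 0 0 0 0;50 0 0 0 0"
}}

```text
time: 31.05
tool_pos: [0.6066, 0.1233, 0.1621]
tool_rot: [0.0, 0.699, 0.715, 0.0]
contact_force: [0.1, -0.1, -3.3]
gripper_width: 0.64
```

Request:
{"fn": "drive_tool", "kwargs": {
  "commands": "50 0 0 .03 0;50 0 0 0 0;50 0 0 .02 0;50 0 0 0 0;50 0 0 0 0;50 0 0 0 0;50 0 0 0 0;50 0 0 0 0"
}}

```text
time: 32.05
tool_pos: [0.6066, 0.1233, 0.1605]
tool_rot: [-0.0, 0.699, 0.715, -0.0]
contact_force: [0.2, 0.4, -3.0]
gripper_width: 0.638
```

Request:
{"fn": "drive_tool", "kwargs": {
  "commands": "50 0 0 .02 0;50 0 0 0 0;50 0 0 0 0;50 0 0 0 0;50 0 0 0 0;50 0 0 0 0;50 0 0 0 0;50 0 0 0 0"
}}

```text
time: 33.05
tool_pos: [0.6066, 0.1233, 0.1599]
tool_rot: [0.0, 0.699, 0.715, 0.0]
contact_force: [-0.4, 0.4, -4.8]
gripper_width: 0.639
```

Request:
{"fn": "drive_tool", "kwargs": {
  "commands": "50 0 0 .02 0;50 0 0 0 0;50 0 0 0 0;50 0 0 .02 0;50 0 0 0 0;50 0 0 0 0;50 0 0 0 0;50 0 0 0 0"
}}

```text
time: 34.05
tool_pos: [0.6068, 0.1232, 0.1593]
tool_rot: [0.0, 0.699, 0.715, 0.0]
contact_force: [-2.0, -0.8, 4.2]
gripper_width: 0.643
```

```bash
python3 - <<'E'
from h import *
go([.6065,.1226,.16],91.7)
S,im=snap("scene","s12")
print(proj(S,[.606,.123,.096]))
cv2.imwrite("pics/v12.png",cv2.resize(im[150:290,240:400],(800,600),interpolation=cv2.INTER_CUBIC)[:,:,::-1])
E
```

```text
t 34.05 tcp [0.6068 0.1232 0.1593] toolx yaw 91.29 tilt 0.03 w 0.643 F [-2.  -0.8  4.2]
delta tool mm [-0.6 -0.3 -0.7] units30 [-0.02 -0.01 -0.02] turn -0.41
[315.92584846 245.92321808]
```

Seated: force went from −3.3 to +4.2 N at the expected height. I open gently and rise straight up.

Request:
{"fn": "drive_tool", "kwargs": {
  "commands": "57 0 0 0 0;59 0 0 0 0;61 0 0 0 0;64 0 0 0 0;68 0 0 0 0;74 0 0 0 0;80 0 0 0 0;85 0 0 0 0"
}}

```text
time: 35.1
tool_pos: [0.6066, 0.1233, 0.1587]
tool_rot: [0.0, 0.699, 0.715, 0.0]
contact_force: [-0.1, -0.3, -0.4]
gripper_width: 0.993
```

Request:
{"fn": "drive_tool", "kwargs": {
  "commands": "85 0 0 -.1 0;85 0 0 -.3 0;85 0 0 -.6 0;85 0 0 -.8 0;85 0 0 -.8 0;85 0 0 -.8 0;85 0 0 -.8 0;85 -.5 0 -.3 0"
}}

```text
time: 36.1
tool_pos: [0.6078, 0.1084, 0.2974]
tool_rot: [0.002, 0.699, 0.716, 0.002]
contact_force: [-0.2, -0.3, -0.5]
gripper_width: 0.997
```

Request:
{"fn": "drive_tool", "kwargs": {
  "commands": "85 -1 0 0 0;85 -1 0 0 0;85 -1 0 0 0;85 -1 0 0 0;85 -1 0 0 0;85 -.8 0 0 0;85 -.5 0 0 0;85 0 0 0 0"
}}

```text
time: 37.1
tool_pos: [0.611, -0.0817, 0.2936]
tool_rot: [-0.0, 0.7, 0.714, -0.0]
contact_force: [0.3, 0.1, 0.7]
gripper_width: 0.997
```

```bash
python3 - <<'E'
from h import *
go([.6065,.1226,.16],91.7)
S,im=snap("scene","s13");T,it=snap("top","t13")
S,im2=snap("scene","s14")
print("change between frames",np.abs(im.astype(int)-im2)[140:300,240:420].mean())
a=cv2.resize(im[140:300,260:420],(500,500),interpolation=cv2.INTER_CUBIC)
b=cv2.resize(it[150:310,100:460],(0,0),fx=300/360,fy=300/360)
b=cv2.resize(it[140:310,120:250],(300,392),interpolation=cv2.INTER_CUBIC)
d=cv2.resize(im,(144,108)); b=cv2.copyMakeBorder(b,0,108,0,0,cv2.BORDER_CONSTANT); b[392:,:144]=d;b[392:,150:294]=cv2.resize(it,(144,108))
cv2.imwrite("pics/v13.png",np.hstack([a,b])[:,:,::-1])
# bystanders: compare to the first frames
for n,o,i in(("scene",cv2.imread("pics/scene0.png")[:,:,::-1],im),("top",cv2.imread("pics/top0.png")[:,:,::-1],it)):
    for k,r in (dict(jar=(160,178,45,58),beaker=(214,105,36,55),tipbox=(365,190,85,75)) if n=="scene" else dict(jar=(338,135,42,45),beaker=(393,248,48,45),tipbox=(150,250,75,60))).items():
        x,y,w,h=r;p=cv2.phaseCorrelate(*[cv2.Laplacian(cv2.cvtColor(np.ascontiguousarray(z[y:y+h,x:x+w]),cv2.COLOR_RGB2GRAY),cv2.CV_64F,ksize=3) for z in(o,i)]);print(n,k,np.round(p[0],1),round(p[1],2))
E
```

```text
t 37.1 tcp [ 0.611  -0.0817  0.2936] toolx yaw 91.2 tilt 0.03 w 0.997 F [0.3 0.1 0.7]
delta tool mm [ 2.043e+02 -2.000e-01  1.336e+02] units30 [ 6.81 -0.01  4.45] turn -0.5
change between frames 2.437685185185185
scene jar [0.4 0.1] 0.94
scene beaker [ 0.  -0.1] 0.74
scene tipbox [0.1 0.6] 0.71
top jar [-0.4  0.1] -0.16
top beaker [-0.   0.5] 0.97
top tipbox [0.4 0.1] 0.73
```

View pics/v13.png

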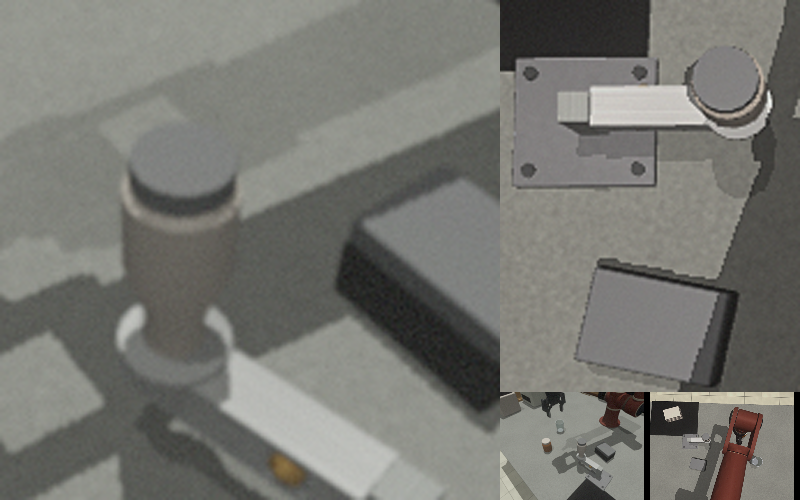

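The bottle stands upright in the middle of the plate, the button is still out through the hole, and the bystanders haven't moved. Handing in.

```bash
python3 -c "
from plant import manip
print(manip.job_done())"
```

```text
the job is handed in; nothing more can be done
None
```

The tube is on the stand's bar with the button out through its hole. The bottle is standing on the tube's rest plate. I handed the job in at about 37 s of the 67 s allowed.

**What I did**
- I gripped the tube near its middle and slid it onto the bar until it met the button.
- I then regripped at the mouth with the pads overlapping the button and pushed the tube over it. Peak contact force in the readings taken after each move was about 18 N.
- I carried the bottle over, lowered it until the force showed contact, released it and backed away.

**Last checks**
- **Button:** its brass cap shows at the same image position as before the tube went on, (351,290).
- **Bottle:** it is upright, with its foot in the middle of the plate in the scene view. I compared two frames 0.1 s apart by their average pixel difference only (2.4 grey levels). I did not track the bottle separately, and I did not measure the exact foot offset.
- **Beaker, jar and tip box:** shifts came out at 0.6 px or less. The top-view jar match failed (score −0.16), probably because the arm covered it. The scene view shows the jar where it was (score 0.94).

**Disagreement along the way:** the first wrist picture disagreed with the fixed cameras by up to about 10 mm because the arm was still moving. Repeated at rest, it agreed to about 1.5 px at the plate and 3 px at the mouth.

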